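# Start the heat-sink bolt square

### The job

The heat sink's loose bolt is leaning in its hole. Take the socket key out of its holder, fit it right down over the bolt's square head, bring the bolt truly upright and press it square with about 18 N (never over 25 N, which would bend the sprung bracket), and only then, still upright and pressed, turn it a quarter turn clockwise so that the thread starts straight; use the key, not the fingers, on the bolt. Leave the bolt standing upright, put the key back upright in its holder and leave the other things on the bench alone.

Things in the scene. Friction and masses are not known exactly. Their poses are not given: they have to be found in the camera images.
- screw: The loose dark steel bolt, leaning 7 to 15 deg in its hole; its finished twin, 50 mm away, is upright and lower. Origin: on its axis at the hole's mouth, about which it tips (stays where tipped, 0.06 N m friction). +z: along the axis out through the head; x, y square to the head's faces. Along z: 10 mm shank 0-6 mm, flange 24 mm wide 6-9 mm, head 16 x 16 mm 9-26 mm. Turning takes 0.12 N m.
- screw_head (a point): Centre of the flat top of the loose bolt's square head, 26 mm along the bolt's axis from screw; same axes.
- thread (a joint): Turn of the loose bolt in rad: 0 at the start, grows as it is turned clockwise seen from above. A quarter turn is 1.57.
- bracket (a joint): How far the sprung steel bracket (50 x 98 mm, its top 30 mm above the bench), which carries both bolts, is pushed down, in m: 0 when free, 15 N per mm (15 N = 0.001, 25 N = 0.0017); its stop is at 0.003.
- rig: The heat-sink assembly, fixed to the bench: aluminium base 150 x 100 x 8 mm, a finned sink 74 x 84 mm, top 44 mm high, at its -x end, the sprung bracket at its +x end. Origin under the centre of the base, +z up. The loose bolt's hole is at (+40, +24, +30) mm, the finished bolt at (+40, -26) mm, its head's top 43 mm high.
- key: The socket key, 160 g, 129 mm long, mouth down in its holder. Origin: centre of the socket's mouth (lower end); +z up to the handle. Socket 26 mm square outside, 0-24 mm; square opening 17.2 mm with a 3 mm lead-in, floor 15 mm up. Round 12 mm shank 24-62 mm; black square handle 24 x 24 mm, 62-126 mm. All flats square to x and y, so any quarter-turn position fits.
- key_floor (a point): Centre of the floor inside the socket, 15 mm above the key's mouth on its axis, where the top of the bolt's head comes to bear; same axes as the key.
- holder: The key's holder, fixed to the bench: 90 mm square foot 6 mm thick with an open square cup 32 mm wide inside, straight from its floor (6 mm above the bench) up to 40 mm, then flaring out to a mouth 48 mm wide at 54 mm. Origin under the centre of the foot; x, y along the cup's sides. The key stands with its mouth on the cup's floor, its sides along the cup's, 3 mm free all round.
- mug: White mug, 80 mm wide, 90 mm high; to be left alone. Origin at the centre of its underside.
- driver: Ordinary screwdriver with black handle lying on the bench; to be left alone.
- parts_tray: Grey open parts tray 100 x 70 x 25 mm; to be left alone. Origin at the centre of its underside.
Not all that is in view belongs to the job. What is shaped like the rig but blue or purple is not meant.

How it is judged:
By the outcome, as a careful person would: the job done as asked, in the order asked, and still so for the second after the job is handed in, with the robot touching nothing.
It also fails if it takes over 72 s, if anything falls off the work surface, if the arm or the gripper's body presses on something with over 40 N, if the wrist force passes 120 N, or if a joint passes its speed limit or range.

### The arm

A 6-joint arm with a two-finger parallel gripper is mounted at the origin on the work surface. World frame = base frame: x ahead of the robot, y to its left, z up, the work surface at z = 0. Lengths are in m, angles in rad, forces in N, time in s.
With the tool pointing down it reaches from about 0.3 to 0.85 m from the base axis. Payload 4.2 kg.
Tool frame: the origin (TCP) lies between the finger pads; the fingertips stand 14 mm ahead of it and the grasp point (between the pads) lies 5 mm behind it; z points along the fingers, y is the line along which they close (so a half turn about z gives the same grasp; the last joint's range is limited). The gripper opens to 91 mm and grips with 3 to 60 N. Pads are 32 mm wide; open, the fingers measure 118 mm over their backs; the gripper's body (76 mm by 178 mm) begins 60 mm behind the grasp point.
Start: joints at [1.287, 0.32, 1.565, -0, 1.257, -0.02], TCP at [0.15, 0.555, 0.228] pointing down, gripper open.
Joint ranges: [-3.11, 3.11], [-0.84, 2.01], [0.21, 2.61], [-1.34, 4.49], [0.05, 2.63], [-2.56, 2.56]. Speed limits (rad/s): [2.57, 2.57, 3.14, 3.14, 3.14, 3.14].

### API

Orientations are given as a unit quaternion [w, x, y, z].
In Python, from plant import env gives the robot as it stands.
- The arm moves only by the shell command python3 -m crank 'ROWS' [FORCE]. ROWS is JSON, a list of rows, each a list of 3 entries, a list of its own where there are three numbers: the turn, a rotation vector about the tool's x, y, z in rad, then the shift along the tool's x, y, z in mm, then the opening, from 0 (shut) to 1 (fully open). A call has 1 to 20 rows; each row is the pose to reach, as a shift and turn from the pose commanded when the call began, along the tool's axes at that moment; what a row does not reach only later rows make up. A row lasts 1/12 s, in which the tool goes at most 41.7 mm and 7.16 degrees, less where a joint would pass 70% of its speed; a pose out of reach is approached as far as the arm can. A call with a gripper value outside its range is refused whole. The fingers move at their own pace and stop on an object; FORCE is the grip in N (left out, the last holds). Time passes only in rows, so rows that repeat a pose let the fingers close. It gives the time, the measured TCP pose, the force, the opening and the grip force at its end, in the units of the state.
- env.observe(): the state, without advancing time (a new reading comes with each control period).
- env.read_camera(name): name is "scene" or "top" or "wrist"; returns a dict with "color" (480x640x3 uint8, blue, green, red), "camera_matrix" (3x3 intrinsics, pixels), "world_to_cam" (4x4, takes a point from world to camera coordinates). Camera axes: x right, y up, looking along -z (the intrinsics and any distortion apply to the point x, -y, -z); pixel columns grow to the right and rows downward; lengths in m; the calibration is good to about 2 mm. A picture is of the moment at which its call begins. There is no depth.
- env.job_done(): hands the job in; it is judged then, once.
Trained networks look in a picture, given as the dict that the camera call returned (one of the last four; its "shot" number tells which), for a name from the list of things; names that differ only in an ending like _2 or _b are one class to them, and where a whole thing is asked for, a point or a joint stands for the part that bears it (a point fixed in the world has none). Each returns a list of dicts, best first, with "confidence" (0 to 1); they miss things now and then, are a little off and sometimes report something else, mostly with a low value. They report only what shows in the picture. A call takes as long as a camera call. They do not tell look-alikes from the thing itself.
- env.outline_of(picture, thing): "region" (480x640 bool, what is visible of it) and "point" ([column, row] in pixels, amid what is visible of it).
The state is a dict: "clock": time; "q": joint angles; "qd": joint speeds; "tau": joint torques, N m; "ee_pos": TCP position; "tcp_rot": TCP orientation; "contact_force": force on the tool from outside, world axes, zero at the start; "torque": the same for the moment, N m; "grip_width": finger opening in m; "grasp_force": force on a finger pad.
Only numpy, scipy, OpenCV 4.12 (cv2) and the standard library are available. Lean on these libraries where they do the work, as an engineer would, in place of code of your own. Each camera call takes 0.05 s, during which the arm holds its last target. There are 200 camera calls.

## Working session

There is one attempt and no reset: what is moved stays moved. The work goes in short steps, Python scripts to look and compute and a shell command to move; the robot and the scene stay as the last step left them, time stands still between calls to the robot, and variables do not carry over. Pictures are saved under pics/ and viewed, at most 10 in all, crops included, and the job is handed in when it is done.

```bash
mkdir -p pics; ls; cat > h.py <<'E'
import numpy as np,cv2
from plant import env
from scipy.spatial.transform import Rotation as R
def proj(p,X):
    X=np.atleast_2d(X);c=(p["world_to_cam"]@np.c_[X,np.ones(len(X))].T).T[:,:3]
    c=c*[1,-1,-1];u=(p["camera_matrix"]@c.T).T
    return u[:,:2]/u[:,2:]
def ray(p,uv):
    d=np.linalg.inv(p["camera_matrix"])@[uv[0],uv[1],1];d=d*[1,-1,-1]
    T=p["world_to_cam"];Rm=T[:3,:3];o=-Rm.T@T[:3,3];return o,Rm.T@d
def onz(p,uv,z):
    o,d=ray(p,uv);return o+d*(z-o[2])/d[2]
def tri(obs):
    A=np.zeros((3,3));b=np.zeros(3)
    for p,uv in obs:
        o,d=ray(p,uv);d=d/np.linalg.norm(d);M=np.eye(3)-np.outer(d,d);A+=M;b+=M@o
    return np.linalg.solve(A,b)
def Rt(q): return R.from_quat(np.r_[q[1:],q[0]])
E
python3 - <<'E'
from h import *
s=env.observe();print({k:np.round(v,3) for k,v in s.items()})
for n in["top","scene"]:
    p=env.read_camera(n);print(n,[k for k in p],p["camera_matrix"].round(1).tolist(),p["world_to_cam"].round(3).tolist())
    cv2.imwrite(f"pics/{n}0.png",p["color"])
    for t in["key","screw","holder","rig","mug","parts_tray","driver"]:
        for o in env.outline_of(p,t)[:4]:print(t,round(o["confidence"],2),np.round(o["point"]),o["region"].sum(),onz(p,o["point"],0.03).round(3))
E
```

```text
pics
{'clock': np.float64(0.0), 'q': array([ 1.287,  0.32 ,  1.566, -0.   ,  1.257, -0.02 ]), 'qd': array([-0.002,  0.001,  0.   , -0.002, -0.001, -0.001]), 'tau': array([-1.0000e-03, -4.1245e+01, -2.3196e+01,  7.2000e-02,  4.6000e-02,
       -0.0000e+00]), 'ee_pos': array([0.15 , 0.555, 0.227]), 'tcp_rot': array([-0.   ,  0.132,  0.991, -0.001]), 'contact_force': array([ 0.657,  0.396, -0.172]), 'torque': array([ 0.016,  0.02 , -0.03 ]), 'grasp_force': np.float64(0.0), 'grip_width': np.float64(0.091)}
top ['color', 'camera_matrix', 'world_to_cam', 'shot'] [[438.2, 0.0, 325.6], [0.0, 438.2, 236.1], [0.0, 0.0, 1.0]] [[-0.012, -1.0, -0.02, -0.051], [0.993, -0.014, 0.117, -0.543], [-0.118, -0.019, 0.993, -0.91], [0.0, 0.0, 0.0, 1.0]]
key 0.71 [231. 285.] 300 [0.439 0.145 0.03 ]
screw 0.48 [387. 340.] 121 [ 0.323 -0.183  0.03 ]
screw 0.48 [526. 219.] 131 [ 0.573 -0.487  0.03 ]
holder 0.96 [243. 284.] 1327 [0.443 0.12  0.03 ]
rig 0.8 [329. 246.] 3099 [ 0.521 -0.065  0.03 ]
rig 0.69 [361. 340.] 3499 [ 0.323 -0.129  0.03 ]
rig 0.66 [504. 218.] 3416 [ 0.576 -0.442  0.03 ]
rig 0.65 [346. 148.
[... 447 characters left out ...]
0.03 ]
screw 0.66 [302. 244.] 100 [ 0.528 -0.104  0.03 ]
screw 0.56 [208. 276.] 109 [ 0.746 -0.165  0.03 ]
screw 0.55 [350. 183.] 71 [ 0.319 -0.177  0.03 ]
screw 0.44 [204. 157.] 90 [ 0.559 -0.485  0.03 ]
holder 0.7 [402. 304.] 1289 [0.457 0.158 0.03 ]
holder 0.41 [299. 241.] 90 [ 0.531 -0.113  0.03 ]
rig 0.96 [309. 261.] 2596 [ 0.546 -0.056  0.03 ]
rig 0.81 [206. 177.] 2054 [ 0.594 -0.419  0.03 ]
rig 0.72 [359. 198.] 2190 [ 0.335 -0.125  0.03 ]
rig 0.64 [224. 299.] 3003 [ 0.752 -0.093  0.03 ]
mug 0.67 [390. 393.] 2127 [0.613 0.288 0.03 ]
parts_tray 0.9 [305. 355.] 1864 [0.694 0.121 0.03 ]
parts_tray 0.19 [402. 303.] 1298 [0.456 0.156 0.03 ]
driver 0.64 [189. 225.] 555 [ 0.707 -0.315  0.03 ]
```

View pics/top0.png

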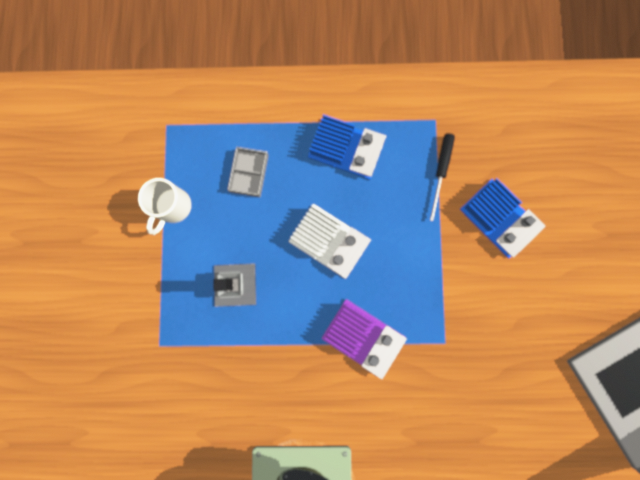

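View pics/scene0.png

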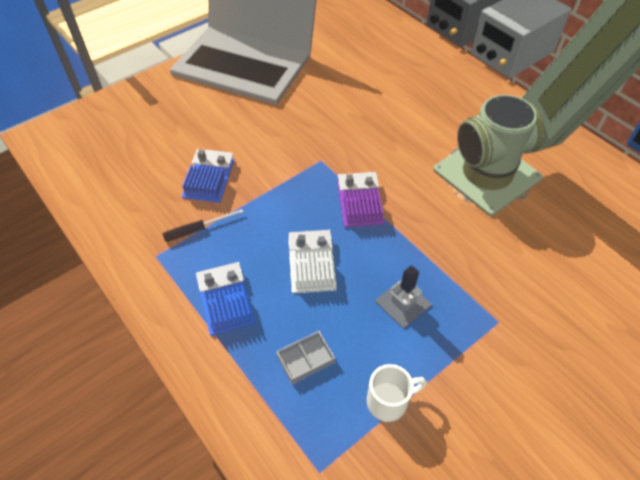

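Candidates for the rig (top view): aluminium (329,246), purple (361,340), blue (346,148), blue (504,218). I choose the aluminium one. Its loose bolt is the one on the +y side, at about (350,240), and the finished one is at (338,260). The key is in its holder at (235,285).

```bash
python3 - <<'E'
from h import *
s=env.observe();p=env.read_camera("wrist")
T=p["world_to_cam"];Rm=T[:3,:3];c=-Rm.T@T[:3,3];Rt0=Rt(s["tcp_rot"]).as_matrix()
print(p["camera_matrix"].round(1).tolist(),"cam in tool",(Rt0.T@(c-s["ee_pos"])).round(4),"cam look in tool",(Rt0.T@(-Rm[2])).round(3),"cam x",(Rt0.T@Rm[0]).round(3))
t=env.read_camera("top");sc=env.read_camera("scene")
a=cv2.resize(t["color"][190:300,200:400],(800,440),interpolation=3);cv2.imwrite("pics/crop1.png",a)
print(onz(t,(233,286),.13),onz(t,(243,284),.0),"bolt",onz(t,(350,240),.055),onz(t,(338,260),.043))
E
```

```text
[[383.7, 0.0, 315.8], [0.0, 383.7, 234.4], [0.0, 0.0, 1.0]] cam in tool [ 0.074   0.0015 -0.1583] cam look in tool [-0.262 -0.     0.965] cam x [-0.  1. -0.]
[0.43740034 0.11780139 0.13      ] [0.44244502 0.12579129 0.        ] bolt [ 0.53056586 -0.10937784  0.055     ] [ 0.48981778 -0.0837584   0.043     ]
```

View pics/crop1.png

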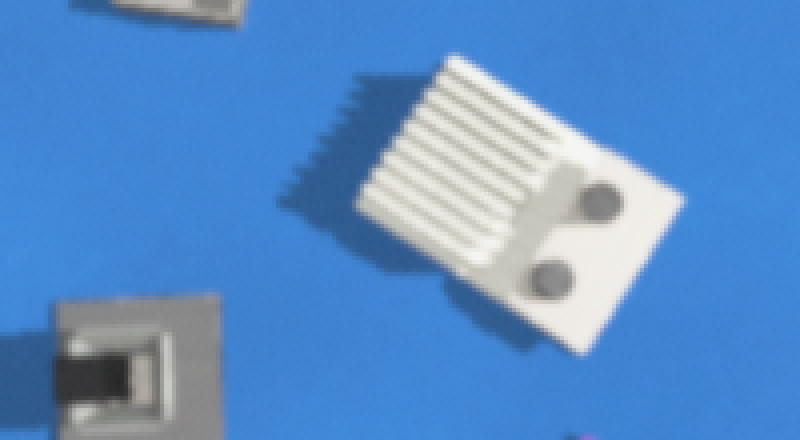

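The crop shows the aluminium rig with the loose bolt at about (600,203) and the twin at (550,278). The key's black handle is at (90,378), in its holder. Next I move the wrist camera over the key.

```bash
python3 -m crank '[[[0,0,-0.26],[-392,-345,0],1],[[0,0,-0.26],[-392,-345,0],1],[[0,0,-0.26],[-392,-345,0],1],[[0,0,-0.26],[-392,-345,0],1],[[0,0,-0.26],[-392,-345,0],1],[[0,0,-0.26],[-392,-345,0],1],[[0,0,-0.26],[-392,-345,0],1],[[0,0,-0.26],[-392,-345,0],1],[[0,0,-0.26],[-392,-345,0],1],[[0,0,-0.26],[-392,-345,0],1],[[0,0,-0.26],[-392,-345,0],1],[[0,0,-0.26],[-392,-345,0],1],[[0,0,-0.26],[-392,-345,0],1],[[0,0,-0.26],[-392,-345,0],1],[[0,0,-0.26],[-392,-345,0],1]]'
python3 - <<'E'
from h import *
p=env.read_camera("wrist");cv2.imwrite("pics/w1.png",p["color"])
import pickle;pickle.dump(p,open("w1.pkl","wb"))
for t in["key","holder"]:
    for o in env.outline_of(p,t)[:2]:print(t,o["confidence"],o["point"],o["region"].sum(),onz(p,o["point"],.13))
E
```

```text
clock: 2.2
ee_pos: [0.4388, 0.119, 0.2279]
tcp_rot: [-0.0, 0.003, 1.0, 0.0]
contact_force: [0.8, 0.7, 0.3]
grip_width: 0.0913
grasp_force: 0.0
key 0.83 [349.3, 228.2] 2109 [0.43062402 0.14360283 0.13      ]
holder 0.91 [331.2, 198.0] 5972 [0.40951337 0.13106396 0.13      ]
```

View pics/w1.png

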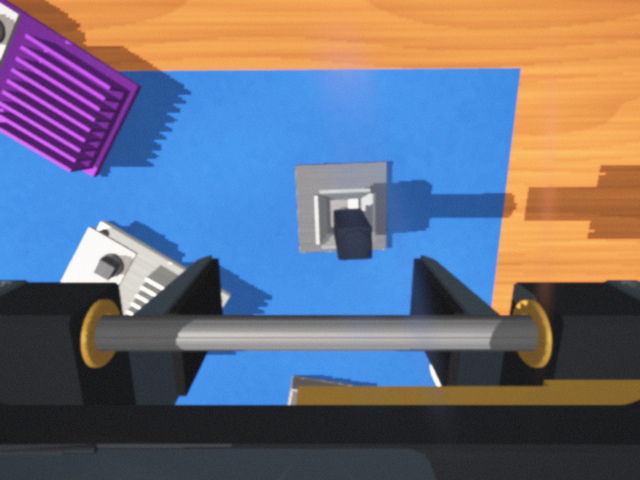

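```bash
python3 - <<'E'
from h import *
import pickle;p=pickle.load(open("w1.pkl","rb"))
c=np.array([onz(p,u,.006) for u in[(296,165),(386,161),(389,248),(299,252)]]);print(c.round(4),c.mean(0))
m=c.mean(0)
for z in(.004,.006,.07,.12,.132,.135):print(z,proj(p,[m[0],m[1],z]))
g=cv2.resize(p["color"][150:270,280:400],(600,600),interpolation=cv2.INTER_CUBIC);cv2.imwrite("pics/w1c.png",g)
E
```

```text
[[0.398  0.1014 0.006 ]
 [0.3948 0.1894 0.006 ]
 [0.4837 0.1961 0.006 ]
 [0.4874 0.1027 0.006 ]] [0.44099526 0.14739094 0.006     ]
0.004 [[342.35194879 207.43117572]]
0.006 [[342.48521482 207.81670987]]
0.07 [[347.58560371 222.57196352]]
0.12 [[353.15458123 238.68282831]]
0.132 [[354.792773   243.42206206]]
0.135 [[355.22492941 244.67227603]]
```

View pics/w1c.png

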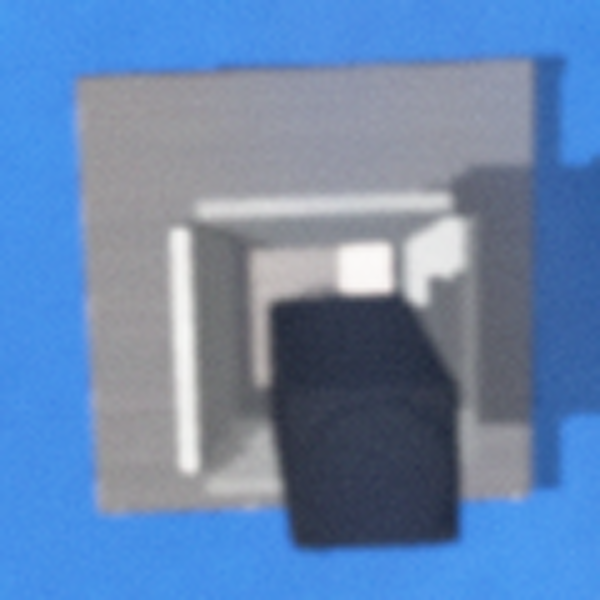

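```bash
python3 -m crank '[[[0,0,0],[-121,-229,30],1],[[0,0,0],[-121,-229,30],1],[[0,0,0],[-121,-229,30],1],[[0,0,0],[-121,-229,30],1],[[0,0,0],[-121,-229,30],1],[[0,0,0],[-121,-229,30],1],[[0,0,0],[-121,-229,30],1],[[0,0,0],[-121,-229,30],1],[[0,0,0],[-121,-229,30],1],[[0,0,0],[-121,-229,30],1],[[0,0,0],[-121,-229,30],1]]'
cat > look.py <<'E'
from h import *
import pickle,sys
n=sys.argv[1];p=env.read_camera("wrist");pickle.dump(p,open(n+".pkl","wb"));s=env.observe();print(s["ee_pos"],s["tcp_rot"])
for o in env.outline_of(p,"screw")[:3]:
    r=np.argwhere(o["region"]);print(o["confidence"],o["point"],r.min(0),r.max(0),onz(p,o["point"],.05))
E
python3 look.py A
python3 -m crank '[[[0,0,0],[0,80,30],1],[[0,0,0],[0,80,30],1],[[0,0,0],[0,80,30],1],[[0,0,0],[0,80,30],1],[[0,0,0],[0,80,30],1],[[0,0,0],[0,80,30],1]]'
python3 look.py B
python3 - <<'E'
import pickle,numpy as np,cv2
from h import *
L=[]
for n in"AB":
    p=pickle.load(open(n+".pkl","rb"));u=proj(p,[.53,-.109,.045])[0].astype(int);print(n,u)
    x,y=np.clip(u[0]-50,0,540),np.clip(u[1]-62,0,355);print(x,y)
    L.append(cv2.resize(p["color"][y:y+125,x:x+100],(400,500),interpolation=2))
cv2.imwrite("pics/AB.png",np.hstack(L))
E
```

```text
clock: 3.27
ee_pos: [0.558, -0.1076, 0.1984]
tcp_rot: [0.0, 0.001, 1.0, 0.0]
contact_force: [0.7, 0.2, -0.2]
grip_width: 0.0909
grasp_force: 0.0
[ 0.55806881 -0.1078285   0.19844909] [1.74904043e-04 7.74931765e-04 9.99999670e-01 1.69334257e-04]
0.75 [118.4, 258.2] [233 112] [282 123] [ 0.5883316 -0.2724927  0.05     ]
0.58 [312.8, 190.1] [176 300] [204 329] [ 0.53099493 -0.10851746  0.05      ]
clock: 3.87
ee_pos: [0.5592, -0.0301, 0.1687]
tcp_rot: [0.001, 0.002, 1.0, -0.0]
contact_force: [-0.3, -0.3, 0.4]
grip_width: 0.091
grasp_force: 0.0
[ 0.55926818 -0.03041329  0.16872109] [ 8.01874514e-04  2.25122338e-03  9.99997125e-01 -1.98560174e-04]
0.65 [207.7, 194.7] [178 193] [209 226] [ 0.53094084 -0.10731981  0.05      ]
0.16 [600.5, 54.2] [ 15 545] [ 86 639] [0.43815311 0.1604343  0.05      ]
A [312 187]
262 125
B [207 192]
157 130
```

View pics/AB.png

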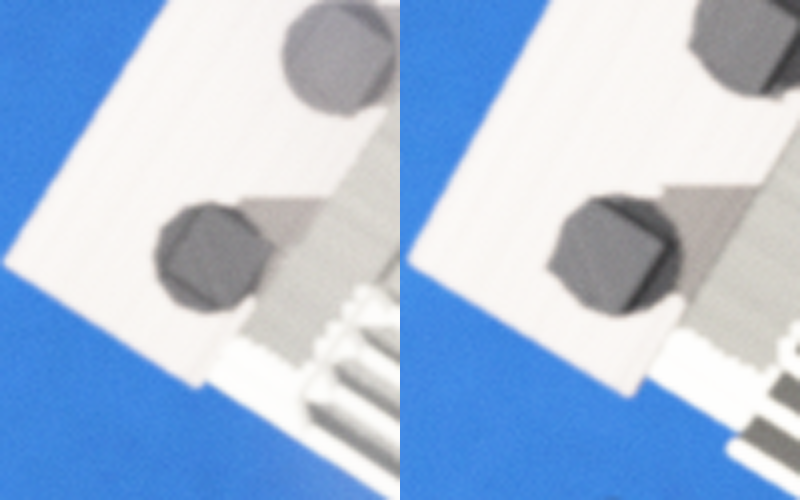

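```bash
cat > fit.py <<'E'
from h import *
import pickle,sys
from scipy.optimize import minimize
V=[pickle.load(open(n+".pkl","rb")) for n in sys.argv[1]]
S=8;W=44
th=np.linspace(0,2*np.pi,48,endpoint=False);circ=np.c_[np.cos(th),np.sin(th)]
sq=np.array([[1,1],[-1,1],[-1,-1],[1,-1]])*.008
P3=lambda a,z:np.c_[a,np.full(len(a),z)]
def render(p,o,P,org):
    Rm=R.from_rotvec([P[2],P[3],0])*R.from_euler("z",P[4])
    f=lambda a:((proj(p,Rm.apply(a)+[P[0],P[1],.030])-org)*S*16+(S/2-.5)*16).round().astype(np.int32)
    L=np.zeros((W*S,W*S),np.uint8)
    cv2.fillConvexPoly(L,cv2.convexHull(f(np.r_[P3(circ*.012,.006),P3(circ*.012,.009)])),1,shift=4)
    cam=ray(p,(0,0))[0]
    for i in range(4):
        a,b=sq[i],sq[(i+1)%4];n=Rm.apply(np.r_[a+b,0]);n/=np.linalg.norm(n)
        if n@(cam-Rm.apply(np.r_[(a+b)/2,.017])-[P[0],P[1],.03])>0:
            cv2.fillConvexPoly(L,f(np.c_[[a,b,b,a],[.009,.009,.026,.026]]),2+i,shift=4)
    cv2.fillConvexPoly(L,f(P3(sq,.026)),6,shift=4)
    return L
orgs=[];imgs=[]
X0=np.array([.53,-.109,.04])
for p in V:
    o=(proj(p,X0)[0]-W//2).astype(int);orgs.append(o);imgs.append(cv2.cvtColor(p["color"],6)[o[1]:o[1]+W,o[0]:o[0]+W].astype(float))
yy,xx=np.mgrid[:W,:W]
def cost(P,full=False):
    c=.0;out=[]
    for i,(p,o,I) in enumerate(zip(V,orgs,imgs)):
        sh=P[5+2*i:7+2*i]
        L=render(p,o,P,o-sh)
        F=np.stack([cv2.resize((L==k).astype(np.float32),(W,W),interpolation=cv2.INTER_AREA) for k in range(7)],-1)
        F=cv2.GaussianBlur(F,(0,0),.7).reshape(-1,7)
        m=((xx-W/2)**2+(yy-W/2)**2<20**2).ravel()
        dark=(F[:,0]<.98)
        v=I.ravel()
        bgc=np.where(F[:,0]>0,1,0)
        A=F[m];w=np.where((A[:,0]>.98),.3,1)
        k=np.linalg.lstsq(A*w[:,None]+0,v[m]*w,rcond=1e-6)[0]
        k[0]=np.percentile(v[m],85)
        r=v[m]-A@k; out.append((v.reshape(W,W),(F@k).reshape(W,W)))
        c+=np.mean(np.minimum(r**2,50**2))+ .5*4*(sh@sh)
    return out if full else c
best=None
n=5+2*len(V)
for tx,ty in[(0,0),(.17,0),(-.17,0),(0,.17),(0,-.17)]:
    x=np.r_[.53,-.109,tx,ty,float(sys.argv[2]),np.zeros(2*len(V))]
    sim=np.vstack([x]+[x+np.eye(n)[i]*([.003,.003,.1,.1,.2]+[1]*(n-5))[i] for i in range(n)])
    for _ in range(2):
        r=minimize(cost,x,method="Nelder-Mead",options=dict(initial_simplex=sim,maxfev=700,xatol=1e-5,fatol=1e-2));x=r.x
        sim=np.vstack([x]+[x+np.eye(n)[i]*([.002,.002,.05,.05,.1]+[.5]*(n-5))[i] for i in range(n)])
    print(round(r.fun,1),r.x.round(4))
    if best is None or r.fun<best.fun:best=r
x=best.x;ax=R.from_rotvec([x[2],x[3],0]).apply([0,0,1])
print("hole",x[:2],"axis",ax,"tilt",np.degrees(np.hypot(x[2],x[3])),"yaw",np.degrees(x[4]),"head",np.r_[x[:2],.03]+.026*ax)
out=cost(x,True);cv2.imwrite(sys.argv[3],cv2.resize(np.vstack([np.hstack(o) for o in out]),None,fx=6,fy=6,interpolation=0))
E
time python3 fit.py AB 0.55 pics/fit.png
python3 - <<'E'
from h import *
import pickle
for n,x,y,cs in[("A",262,125,[(5,262),(200,387)]),("B",157,130,[(10,262),(232,397)])]:
    p=pickle.load(open(""+n+".pkl","rb"));a=[onz(p,(x+c[0]/4,y+c[1]/4),.03) for c in cs];d=a[1]-a[0];print(a,np.degrees(np.arctan2(d[1],d[0])),np.linalg.norm(d))
E
```

```text
448.2 [ 0.5336 -0.1077 -0.0725 -0.1576  0.9813  0.3459 -0.4921  0.0795 -0.3643]
448.7 [ 0.5337 -0.1076 -0.0606 -0.15    0.9761  0.3206 -0.839   0.1065 -0.5201]
460.3 [ 0.5334 -0.1089 -0.0804 -0.1508  0.9798  1.8667 -0.3434  1.5935 -0.0953]
668.0 [ 0.5323 -0.1081 -0.0416 -0.1212  0.234   1.2043  0.6128  1.711   0.7944]
455.8 [ 0.5331 -0.1077 -0.1019 -0.1594  0.9662  0.2501  0.0601 -0.4761  0.1767]
hole [ 0.53364762 -0.10766115] axis [-0.15685088  0.07210471  0.98498666] tilt 9.94079680971341 yaw 56.226705356817554 head [ 0.5295695  -0.10578642  0.05560965]
[array([ 0.53429779, -0.15107183,  0.03      ]), array([ 0.56184218, -0.10947844,  0.03      ])] 56.48627803374837 0.049886907922058805
[array([ 0.53470211, -0.15071349,  0.03      ]), array([ 0.56208952, -0.10937903,  0.03      ])] 56.472324836977464 0.04958435463310472[ WARN:0@57.817] global loadsave.cpp:1063 imwrite_ Unsupported depth image for selected encoder is fallbacked to CV_8U.

real	0m58.571s
user	0m52.813s
sys	0m0.301s
```

```bash
python3 -m crank '[[[0,0,-0.04],[119.5,176.5,-10],1],[[0,0,-0.04],[119.5,176.5,-10],1],[[0,0,-0.04],[119.5,176.5,-10],1],[[0,0,-0.04],[119.5,176.5,-10],1],[[0,0,-0.04],[119.5,176.5,-10],1],[[0,0,-0.04],[119.5,176.5,-10],1],[[0,0,-0.04],[119.5,176.5,-10],1],[[0,0,-0.04],[119.5,176.5,0],1],[[0,0,-0.04],[119.5,176.5,25],1],[[0,0,-0.04],[119.5,176.5,50],1],[[0,0,-0.04],[119.5,176.5,71],1],[[0,0,-0.04],[119.5,176.5,71],1],[[0,0,-0.04],[119.5,176.5,71],1],[[0,0,-0.04],[119.5,176.5,71],1]]'
python3 - <<'E'
from h import *
s=env.observe();print(s["ee_pos"],Rt(s["tcp_rot"]).as_matrix().round(4).tolist())
E
```

```text
clock: 5.13
ee_pos: [0.4416, 0.1467, 0.0979]
tcp_rot: [0.001, -0.017, 1.0, 0.0]
contact_force: [-0.6, 0.1, -0.1]
grip_width: 0.0911
grasp_force: 0.0
[0.44163803 0.14672695 0.09794495] [[-0.9994, -0.0347, 0.0021], [-0.0347, 0.9994, 0.0005], [-0.0021, 0.0004, -1.0]]
```

```bash
python3 -m crank '[[[0,0,0],[0,0,0],0],[[0,0,0],[0,0,0],0],[[0,0,0],[0,0,0],0],[[0,0,0],[0,0,0],0],[[0,0,0],[0,0,0],0],[[0,0,0],[0,0,0],0],[[0,0,0],[0,0,0],0],[[0,0,0],[0,0,0],0],[[0,0,0],[0,0,0],0],[[0,0,0],[0,0,0],0]]' 20
```

```text
clock: 5.97
ee_pos: [0.44, 0.1474, 0.0969]
tcp_rot: [-0.0, -0.018, 1.0, 0.0]
contact_force: [0.3, 0.3, -0.3]
grip_width: 0.0278
grasp_force: 0.1
```

```bash
python3 -m crank '[[[0,0,0],[0,0,0],0],[[0,0,0],[0,0,0],0],[[0,0,0],[0,0,0],0]]' 55;python3 -m crank '[[[0,0,0],[0,0,-20],0],[[0,0,0],[0,0,-40],0],[[0,0,0],[0,0,-65],0],[[0,0,0],[0,0,-90],0],[[0,0,0],[0,0,-90],0],[[0,0,0],[0,0,-90],0]]'
python3 - <<'E'
from h import *
s=env.observe();print(s["ee_pos"],Rt(s["tcp_rot"]).as_matrix().round(4).tolist(),s["q"],s["torque"])
E
```

```text
clock: 6.22
ee_pos: [0.4399, 0.1473, 0.0968]
tcp_rot: [-0.0, -0.018, 1.0, 0.0]
contact_force: [0.1, 0.9, -2.1]
grip_width: 0.024
grasp_force: 55.0
clock: 6.72
ee_pos: [0.4405, 0.1475, 0.1876]
tcp_rot: [0.001, -0.018, 1.0, 0.0]
contact_force: [0.0, 1.1, -2.0]
grip_width: 0.0236
grasp_force: 55.0
[0.44049597 0.1474698  0.18762974] [[-0.9993, -0.0362, 0.0024], [-0.0362, 0.9993, 0.0008], [-0.0024, 0.0007, -1.0]] [ 2.98242068e-01  1.77500358e-01  1.86938365e+00  8.47219751e-05
  1.09218880e+00 -1.30876353e+00] [ 0.01887989  0.06992192 -0.02769727]
```

```bash
cat > plan.py <<'E'
# usage: plan.py hx hy rx ry yaw  standoffs(mm)... ; key mouth at hole + a*(26+standoff)
from h import *
import sys
v=[float(t) for t in sys.argv[1:]]
M=.0908;s=env.observe()
def go(pos,Rg,c=None,Rc=None):
    c=s["ee_pos"] if c is None else c;Rc=Rt(s["tcp_rot"]) if Rc is None else Rc
    return (Rc.inv()*Rg).as_rotvec().round(4),(Rc.inv().apply(pos-c)*1000).round(1)
if __name__=="__main__":
    Rb=R.from_rotvec([v[2],v[3],0]);a=Rb.apply([0,0,1])
    Rg=Rb*R.from_euler("z",v[4],degrees=True)*R.from_euler("x",np.pi)
    print(s["ee_pos"],s["contact_force"],s["torque"])
    for st in v[5:]:
        mouth=np.r_[v[0],v[1],.03]+a*(.026+st/1000);print(st,*go(mouth+a*M,Rg))
E
python3 plan.py .5333 -.1079 -.0725 -.1576 146.4 60 30
```

```text
[0.44049597 0.1474698  0.18762974] [ 0.04919901  1.13178994 -1.96235735] [ 0.01887989  0.06992192 -0.02769727]
60.0 [ 0.0288 -0.1721  0.6209] [ -56.3 -244.8  -16.6]
30.0 [ 0.0288 -0.1721  0.6209] [ -60.9 -247.2   13. ]
```

```bash
python3 -m crank '[[[0,0,0.3],[-20,-110,-20],0],[[0,0,0.3],[-20,-110,-20],0],[[0,0,0.3],[-20,-110,-20],0],[[0.029,-0.172,0.621],[-56.3,-244.8,-16.6],0],[[0.029,-0.172,0.621],[-56.3,-244.8,-16.6],0],[[0.029,-0.172,0.621],[-56.3,-244.8,-16.6],0],[[0.029,-0.172,0.621],[-56.3,-244.8,-16.6],0],[[0.029,-0.172,0.621],[-56.3,-244.8,-16.6],0],[[0.029,-0.172,0.621],[-56.3,-244.8,-16.6],0],[[0.029,-0.172,0.621],[-56.3,-244.8,-16.6],0],[[0.029,-0.172,0.621],[-56.3,-244.8,-16.6],0],[[0.029,-0.172,0.621],[-56.3,-244.8,-16.6],0]]'
python3 look.py C
python3 plan.py .5333 -.1079 -.0725 -.1576 146.4 60 30
python3 - <<'E'
from h import *
import pickle
p=pickle.load(open("C.pkl","rb"));print(proj(p,[[.5296,-.1058,.0556],[.5333,-.1079,.03]]))
sc=env.read_camera("scene");u=proj(sc,[.53,-.107,.1])[0].astype(int);print(u)
c=sc["color"][u[1]-70:u[1]+70,u[0]-50:u[0]+50]
cv2.imwrite("pics/C.png",np.hstack([cv2.resize(p["color"][100:400,200:440],(400,500),interpolation=2),cv2.resize(c,(357,500),interpolation=2)]))
E
```

```text
clock: 7.72
ee_pos: [0.5049, -0.0941, 0.2031]
tcp_rot: [0.084, 0.287, 0.954, -0.013]
contact_force: [-0.5, 0.5, -1.0]
grip_width: 0.0239
grasp_force: 55.0
[ 0.50499081 -0.09424697  0.20330608] [ 0.08447188  0.28715141  0.95407068 -0.01255785]
0.75 [310.2, 219.7] [208 299] [225 326] [ 0.52554163 -0.10713886  0.05      ]
0.55 [63.9, 46.8] [30 38] [66 85] [ 0.32450769 -0.17577396  0.05      ]
[ 0.50510623 -0.09437457  0.20348748] [-0.12575962 -0.46280321 -1.69170721] [ 0.03090566  0.17127957 -0.00463932]
60.0 [-0.0018 -0.0018  0.0017] [-0.9 -0.4 -0.5]
30.0 [-0.0018 -0.0018  0.0017] [-1.  -0.3 29.5]
[[314.34642834 225.2315151 ]
 [314.06720274 218.14469763]]
[300 224]
```

View pics/C.png

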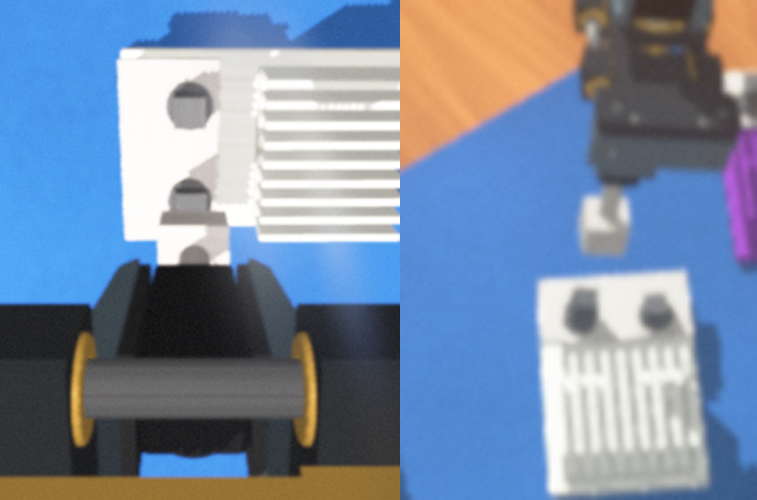

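```bash
python3 - <<'E'
from h import *
import pickle
p=pickle.load(open("C.pkl","rb"));c=np.array([.50505,-.0943,.2034]);Rc=Rt(np.array([0.08447188,0.28715141,0.95407068,-0.01255785]))
for z in(.0908-.024,.0908):
    print(z,proj(p,Rc.apply([[sx*.013,sy*.013,z] for sx,sy in[(1,-1),(1,1),(-1,1),(-1,-1)]])+c).round(1).tolist())
g=cv2.cvtColor(p["color"],6)
for r in range(230,262,4):print(r,g[r,288:344:1].tolist())
print([g[r,316] for r in range(205,265)])
E
```

```text
0.0668 [[292.0, 234.8], [334.7, 234.8], [334.2, 274.9], [292.6, 274.9]]
0.0908 [[294.1, 225.4], [333.0, 225.4], [332.6, 262.2], [294.7, 262.2]]
230 [253, 253, 253, 253, 253, 253, 251, 241, 201, 154, 136, 135, 134, 132, 133, 133, 128, 131, 131, 133, 132, 134, 133, 133, 134, 135, 132, 134, 136, 137, 136, 137, 136, 137, 138, 135, 141, 136, 138, 139, 143, 146, 140, 144, 146, 146, 155, 190, 238, 253, 254, 255, 255, 255, 255, 255]
234 [253, 253, 252, 253, 253, 252, 247, 226, 188, 174, 170, 168, 169, 168, 168, 167, 165, 168, 168, 167, 169, 170, 170, 171, 171, 168, 168, 169, 170, 170, 168, 170, 169, 171, 169, 164, 159, 155, 150, 156, 153, 153, 158, 154, 157, 156, 160, 167, 196, 238, 251, 253, 253, 253, 253, 253]
238 [253, 253, 253, 253, 253, 253, 253, 253, 253, 253, 253, 253, 253, 253, 253, 253, 253, 253, 252, 253, 253, 253, 253, 253, 253, 253, 253, 253, 253, 253, 253, 253, 253, 251, 246, 230, 218, 212, 208, 212, 211, 212, 210, 213, 212, 211, 212, 214, 209, 197, 175, 164, 163, 163, 162, 164]
242 [251, 250, 251, 250, 251, 251, 252, 252, 253, 253, 253, 253, 253, 253, 253, 253, 252, 253, 253, 2
[... 1495 characters left out ...]
), np.uint8(152), np.uint8(158), np.uint8(157), np.uint8(160), np.uint8(160), np.uint8(159), np.uint8(156), np.uint8(150), np.uint8(148), np.uint8(144), np.uint8(140), np.uint8(133), np.uint8(136), np.uint8(137), np.uint8(138), np.uint8(142), np.uint8(170), np.uint8(226), np.uint8(249), np.uint8(253), np.uint8(253), np.uint8(253), np.uint8(253), np.uint8(253), np.uint8(252), np.uint8(251), np.uint8(246), np.uint8(231), np.uint8(198), np.uint8(159), np.uint8(140), np.uint8(134), np.uint8(135), np.uint8(134), np.uint8(135), np.uint8(135), np.uint8(129), np.uint8(134), np.uint8(131), np.uint8(117), np.uint8(84), np.uint8(48), np.uint8(26), np.uint8(28), np.uint8(23), np.uint8(28), np.uint8(26)]
```

```bash
sed -e 's/^S=8/for p in V: p["world_to_cam"]=p["world_to_cam"].copy(); p["world_to_cam"][0,3]+=.0014\nS=8/' -e "s/        dark=.*/        m\&=((yy+o[1]<225)|(sys.argv[1][i]!='C')).ravel()/" -e 's/\.5\*4\*(sh@sh)/8*(sh@sh)/' -e 's/for tx,ty in.*/for tx,ty in[(-.07,-.155),(0,-.1)]:/' -e 's/\.53,-.109,tx/.533,-.109,tx/' fit.py > fit2.py
python3 fit2.py ABC 0.98 pics/fit2.png 2>/dev/null & python3 fit2.py C 0.98 pics/fit3.png 2>/dev/null > c.txt; wait; cat c.txt
```

```text
988.2 [ 0.5328 -0.1088 -0.0694 -0.1494  0.9864  0.1352  0.2659 -0.0891  0.2694
  0.1329 -0.3333]
1007.7 [ 0.5327 -0.1085 -0.0247 -0.1439  1.0048  0.2648  0.3781  0.4647  0.5944
  0.2382 -0.6009]
hole [ 0.53281888 -0.10883128] axis [-0.14871281  0.06910206  0.98646308] tilt 9.438189965941643 yaw 56.51586137548347 head [ 0.52895235 -0.10703462  0.05564804]
379.8 [ 0.5325 -0.1083 -0.0272 -0.1452  1.0001  0.1531 -0.2286]
381.9 [ 0.5322 -0.1077 -0.0185 -0.1458  1.0055 -0.014   0.3721]
hole [ 0.53249976 -0.10828832] axis [-0.14467071  0.02708584  0.98910906] tilt 8.463795574194702 yaw 57.29965115669261 head [ 0.52873832 -0.10758409  0.05571684]
```

View pics/fit2.png

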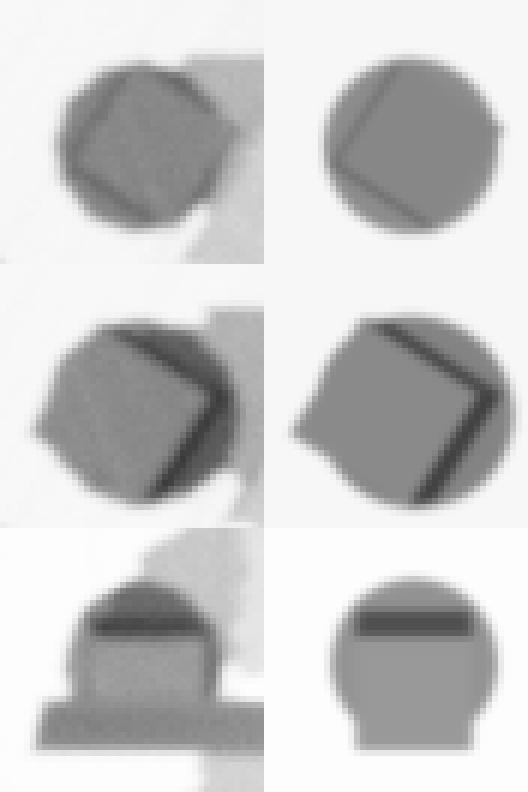

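```bash
python3 plan.py .5327 -.1087 -.055 -.148 146.5 60 4 -- 2>/dev/null || python3 plan.py .5327 -.1087 -.055 -.148 146.5 60 4
```

```text
[ 0.50514624 -0.09453159  0.2035638 ] [-0.26494491 -0.7954145  -2.188877  ] [0.0895892  0.16623723 0.01540753]
60.0 [-0.011   0.0161  0.0007] [-3.9 -2.9 -0.5]
4.0 [-0.011   0.0161  0.0007] [-3.  -2.3 55.5]
```

```bash
python3 -m crank '[[[-0.011,0.016,0],[-3.5,-2.6,10],0],[[-0.011,0.016,0],[-3.2,-2.4,35],0],[[-0.011,0.016,0],[-3,-2.3,50],0],[[-0.011,0.016,0],[-3,-2.3,55.5],0],[[-0.011,0.016,0],[-3,-2.3,55.5],0],[[-0.011,0.016,0],[-3,-2.3,55.5],0],[[-0.011,0.016,0],[-3,-2.3,55.5],0]]'
python3 look.py D >/dev/null
python3 plan.py .5327 -.1087 -.055 -.148 146.5 4
python3 - <<'E'
from h import *
import pickle
p=pickle.load(open("D.pkl","rb"));print(proj(p,[[.529,-.1073,.0556],[.5327,-.1087,.03]]))
sc=env.read_camera("scene");u=proj(sc,[.53,-.107,.06])[0].astype(int);print(u)
c=sc["color"][u[1]-30:u[1]+30,u[0]-30:u[0]+30]
cv2.imwrite("pics/D.png",np.hstack([cv2.resize(p["color"][170:290,260:370],(458,500),interpolation=2),cv2.resize(c,(340,500),interpolation=2)]))
E
```

```text
clock: 8.45
ee_pos: [0.5157, -0.1028, 0.1505]
tcp_rot: [0.08, 0.287, 0.954, -0.005]
contact_force: [0.2, 0.3, -0.4]
grip_width: 0.024
grasp_force: 55.0
[ 0.51553904 -0.10289386  0.15048946] [-0.0031464   0.06489135 -1.10196452] [ 0.08902675  0.16647226 -0.03789959]
4.0 [ 0.0006  0.0023 -0.0003] [1.2 0.3 1. ]
[[313.93551396 239.64779134]
 [314.01093387 229.96998037]]
[300 235]
```

View pics/D.png

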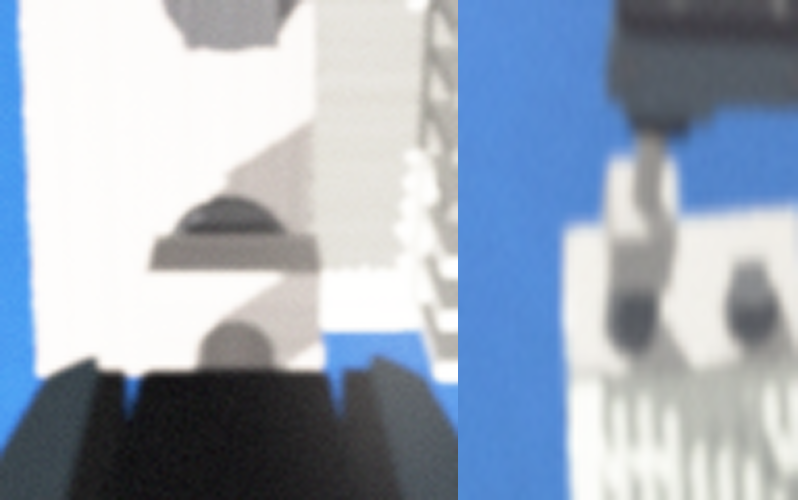

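```bash
python3 -m crank '[[[0,0.002,0],[1.1,-0.1,0],0],[[0,0.002,0],[1.1,-0.1,2],0],[[0,0.002,0],[1.1,-0.1,4],0],[[0,0.002,0],[1.1,-0.1,6],0],[[0,0.002,0],[1.1,-0.1,8],0],[[0,0.002,0],[1.1,-0.1,8],0]]'
python3 plan.py .5327 -.1087 -.055 -.148 146.5 4
```

```text
clock: 9.1
ee_pos: [0.5151, -0.1026, 0.1407]
tcp_rot: [0.078, 0.288, 0.955, -0.005]
contact_force: [1.2, 0.8, -2.6]
grip_width: 0.0237
grasp_force: 55.0
[ 0.51513115 -0.10262478  0.14073717] [ 1.17522123  0.8282692  -2.59056052] [0.23048063 0.01799518 0.08093072]
4.0 [-0.     -0.0025 -0.0008] [-0.8  0.6 -8.5]
```

```bash
python3 -m crank '[[[0,0,0],[0,0,1.5],0],[[0,0,0],[0,0,3],0],[[0,0,0],[0,0,4.5],0],[[0,0,0],[0,0,4.5],0]]'
python3 plan.py .5327 -.1087 -.055 -.148 146.5 -15
```

```text
clock: 9.43
ee_pos: [0.5161, -0.1029, 0.1366]
tcp_rot: [0.078, 0.288, 0.955, -0.005]
contact_force: [1.6, 0.9, -1.9]
grip_width: 0.0237
grasp_force: 55.0
[ 0.51605298 -0.10293981  0.13663057] [ 1.61586454  0.93332908 -1.88746218] [ 0.25802221 -0.0791472   0.07217129]
-15.0 [ 0.0002 -0.0016 -0.0007] [-0.5  0.5  6.3]
```

```bash
python3 -m crank '[[[0,0,0],[0,0,1.5],0],[[0,0,0],[0,0,3],0],[[0,0,0],[0,0,4],0],[[0,0,0],[0,0,5],0],[[0,0,0],[0,0,5],0]]'
python3 plan.py .5327 -.1087 -.055 -.148 146.5 -15
```

```text
clock: 9.85
ee_pos: [0.5167, -0.1032, 0.1318]
tcp_rot: [0.078, 0.288, 0.955, -0.005]
contact_force: [1.7, 2.6, -1.6]
grip_width: 0.0241
grasp_force: 55.0
[ 0.51667515 -0.10322604  0.13175184] [ 1.68394559  2.6017898  -1.6311538 ] [ 0.4364084  -0.20191563  0.0515059 ]
-15.0 [ 0.0001 -0.0018 -0.0007] [-0.6  0.6  1.3]
```

```bash
python3 -m crank '[[[0,0,0],[0,0,0.5],0],[[0,0,0],[0,0,1],0],[[0,0,0],[0,0,1],0],[[0,0,0],[0,0,1],0]]'; python3 -m crank '[[[0,0,0],[0,0,0.3],0],[[0,0,0],[0,0,0.6],0],[[0,0,0],[0,0,0.6],0],[[0,0,0],[0,0,0.6],0]]'
python3 plan.py .5327 -.1087 -.055 -.148 146.5 -15
```

```text
clock: 10.18
ee_pos: [0.5168, -0.1033, 0.131]
tcp_rot: [0.078, 0.288, 0.955, -0.005]
contact_force: [1.1, 2.0, -0.9]
grip_width: 0.0236
grasp_force: 55.0
clock: 10.52
ee_pos: [0.5168, -0.1034, 0.1305]
tcp_rot: [0.078, 0.288, 0.955, -0.005]
contact_force: [1.2, 2.1, 3.3]
grip_width: 0.024
grasp_force: 55.0
[ 0.51682625 -0.10341441  0.13053139] [1.17198438 2.05409128 3.32774887] [ 0.57862536 -0.09675307  0.08509838]
-15.0 [-0.0001 -0.0015 -0.0005] [-0.6  0.7  0.1]
```

```bash
cat > up.py <<'E'
from h import *
s=env.observe();Rc=Rt(s["tcp_rot"]);c=s["ee_pos"];z=Rc.apply([0,0,1]);a=-z
P1=c+z*.0758+z*.026;print("P by key",P1,"a",a,s["contact_force"])
P=np.array([.5327,-.1090,.03]);P=(P+P1)/2;P[2]=P1[2];print(P)
ax=np.cross(a,[0,0,1]);ang=np.arcsin(np.linalg.norm(ax));ax/=np.linalg.norm(ax)
L=(c-P)@a
for f in(.25,.5,.75,1):
    Rr=R.from_rotvec(ax*ang*f);an=Rr.apply(a)
    off=(P1-P)*(1-f)
    t=P+off+L*an
    print(f,Rc.inv().apply(ax*ang*f).round(4),(Rc.inv().apply(t-c)*1000).round(1))
E
python3 up.py
```

```text
P by key [ 0.53169449 -0.10891772  0.0299735 ] a [-0.14605352  0.05406002  0.9877985 ] [1.17198438 2.05409128 3.32774887]
[ 0.53219725 -0.10895886  0.0299735 ]
0.25 [0.0089 0.0381 0.    ] [-4.  1.  0.]
0.5 [0.0179 0.0761 0.    ] [-8.   1.9  0.3]
0.75 [ 0.0268  0.1142 -0.    ] [-11.9   2.9   0.7]
1 [0.0358 0.1522 0.    ] [-15.9   3.9   1.2]
```

```bash
python3 -m crank '[[[0.0045,0.019,0],[-2,0.5,0],0],[[0.009,0.038,0],[-4,1,0],0],[[0.0135,0.057,0],[-6,1.4,0.1],0],[[0.018,0.076,0],[-8,1.9,0.3],0],[[0.022,0.095,0],[-9.9,2.4,0.5],0],[[0.027,0.114,0],[-11.9,2.9,0.7],0],[[0.031,0.133,0],[-13.9,3.4,0.9],0],[[0.0358,0.1522,0],[-15.9,3.9,1.2],0],[[0.0358,0.1522,0],[-15.9,3.9,1.2],0],[[0.0358,0.1522,0],[-15.9,3.9,1.2],0],[[0.0358,0.1522,0],[-15.9,3.9,1.2],0]]'
python3 up.py
```

```text
clock: 11.43
ee_pos: [0.532, -0.1097, 0.1317]
tcp_rot: [0.0, 0.288, 0.958, -0.001]
contact_force: [-0.6, -1.7, 1.8]
grip_width: 0.0238
grasp_force: 55.0
P by key [ 0.53202122 -0.10985866  0.02986677] a [-1.23155399e-04  1.73714144e-03  9.99998484e-01] [-0.55263937 -1.72091382  1.81280388]
[ 0.53236061 -0.10942933  0.02986677]
0.25 [-0.0003  0.0003  0.    ] [-0.   0.1  0. ]
0.5 [-0.0007  0.0005  0.    ] [-0.1  0.2  0. ]
0.75 [-0.001   0.0008  0.    ] [-0.1  0.3  0. ]
1 [-0.0014  0.0011  0.    ] [-0.2  0.4  0. ]
```

```bash
python3 -m crank '[[[-0.001,0.001,0],[-0.1,0.2,0.2],0],[[-0.001,0.001,0],[-0.1,0.2,0.4],0],[[-0.001,0.001,0],[-0.1,0.2,0.6],0],[[-0.001,0.001,0],[-0.1,0.2,0.6],0],[[-0.001,0.001,0],[-0.1,0.2,0.6],0]]'
```

```text
clock: 11.85
ee_pos: [0.5323, -0.1093, 0.1314]
tcp_rot: [-0.0, 0.288, 0.958, 0.0]
contact_force: [-1.3, -2.6, 5.1]
grip_width: 0.0237
grasp_force: 55.0
```

```bash
python3 -m crank '[[[0,0,0],[0,0,0.3],0],[[0,0,0],[0,0,0.6],0],[[0,0,0],[0,0,0.9],0],[[0,0,0],[0,0,1.2],0],[[0,0,0],[0,0,1.2],0],[[0,0,0],[0,0,1.2],0]]'; python3 up.py|head -1
```

```text
clock: 12.35
ee_pos: [0.5323, -0.1093, 0.131]
tcp_rot: [0.0, 0.288, 0.958, 0.0]
contact_force: [-2.7, -3.2, 9.3]
grip_width: 0.0238
grasp_force: 55.0
P by key [ 0.53233277 -0.1093301   0.02918172] a [-9.08126366e-05 -8.89672674e-05  9.99999992e-01] [-2.65242501 -3.23314068  9.29309781]
```

```bash
python3 -m crank '[[[0,0,0],[0.1,-0.25,0.4],0],[[0,0,0],[0.1,-0.5,0.8],0],[[0,0,0],[0.1,-0.5,1.2],0],[[0,0,0],[0.1,-0.5,1.6],0],[[0,0,0],[0.1,-0.5,1.6],0],[[0,0,0],[0.1,-0.5,1.6],0]]'; python3 up.py|head -1
```

```text
clock: 12.85
ee_pos: [0.5324, -0.1096, 0.1305]
tcp_rot: [0.001, 0.288, 0.958, 0.0]
contact_force: [-3.5, -2.5, 15.4]
grip_width: 0.0239
grasp_force: 55.0
P by key [ 0.53260923 -0.10954289  0.02867699] a [-1.66013255e-03 -2.02462438e-04  9.99998601e-01] [-3.49717126 -2.46558393 15.36685138]
```

```bash
python3 -m crank '[[[0,0,0],[0.15,-0.3,0.1],0],[[0,0,0],[0.25,-0.5,0.2],0],[[0,0,0],[0.25,-0.5,0.2],0],[[0,0,0],[0.25,-0.5,0.2],0]]'; python3 up.py|head -1
```

```text
clock: 13.18
ee_pos: [0.5323, -0.1096, 0.1305]
tcp_rot: [0.001, 0.288, 0.958, 0.001]
contact_force: [-3.0, -1.6, 15.8]
grip_width: 0.0235
grasp_force: 55.0
P by key [ 0.53261707 -0.10957568  0.02865281] a [-2.64578896e-03 -6.18875048e-04  9.99996308e-01] [-2.95182559 -1.62917173 15.78955396]
```

```bash
python3 -m crank '[[[0,0,0.05],[0,0,0],0],[[0,0,0.1],[0,0,0],0],[[0,0,0.15],[0,0,0],0],[[0,0,0.2],[0,0,0],0],[[0,0,0.2],[0,0,0],0]]'; python3 - <<'E'
from h import *
s=env.observe();print(s["torque"],s["tau"],s["q"])
E
python3 up.py|head -1
```

```text
clock: 13.6
ee_pos: [0.5326, -0.1096, 0.1305]
tcp_rot: [0.001, 0.383, 0.924, 0.001]
contact_force: [-2.1, -2.1, 16.1]
grip_width: 0.0238
grasp_force: 55.0
[-0.44639955  0.58957677  0.09506151] [  0.93725899 -31.84721589 -16.27352893   0.77908851  -0.67942349
   0.39653049] [-2.24839079e-01  3.50980732e-01  1.78283510e+00  1.48083171e-03
  1.00490954e+00 -1.01001649e+00]
P by key [ 0.53286376 -0.10952923  0.02868081] a [-3.07427633e-03 -5.79158603e-04  9.99995107e-01] [-2.05905181 -2.0898082  16.0583431 ]
```

```bash
python3 -m crank '[[[0,0,0.1],[0,0,0],0],[[0,0,0.2],[0,0,0],0],[[0,0,0.3],[0,0,0],0],[[0,0,0.4],[0,0,0],0],[[0,0,0.5],[0,0,0],0],[[0,0,0.6],[0,0,0],0],[[0,0,0.6],[0,0,0],0]]';python3 up.py|head -1;python3 - <<'E'
from h import *
s=env.observe();print(s["torque"])
E
```

```text
clock: 14.18
ee_pos: [0.5326, -0.1096, 0.1304]
tcp_rot: [0.001, 0.64, 0.769, 0.001]
contact_force: [-2.4, -2.3, 14.6]
grip_width: 0.0236
grasp_force: 55.0
P by key [ 0.53286229 -0.10954017  0.02864107] a [-3.04640491e-03 -5.48732492e-04  9.99995209e-01] [-2.37988013 -2.34793665 14.59395631]
[-0.56651073  0.60453852  0.01559532]
```

```bash
python3 -m crank '[[[0,0,0.1],[0,0,0.1],0],[[0,0,0.2],[0,0,0.2],0],[[0,0,0.3],[0,0,0.3],0],[[0,0,0.4],[0,0,0.3],0],[[0,0,0.5],[0,0,0.3],0],[[0,0,0.6],[0,0,0.3],0],[[0,0,0.7],[0,0,0.3],0],[[0,0,0.77],[0,0,0.3],0],[[0,0,0.77],[0,0,0.3],0]]';python3 up.py|head -1;python3 - <<'E'
from h import *
s=env.observe();print(s["torque"],Rt(s["tcp_rot"]).as_matrix()[:,0])
E
```

```text
clock: 14.93
ee_pos: [0.5327, -0.1096, 0.1304]
tcp_rot: [0.001, 0.881, 0.473, 0.002]
contact_force: [-2.6, -1.2, 16.6]
grip_width: 0.0237
grasp_force: 55.0
P by key [ 0.53305935 -0.1095434   0.02859223] a [-3.52646368e-03 -5.22381572e-04  9.99993646e-01] [-2.55834853 -1.19274638 16.63228035]
[-0.48217232  0.71140716  0.06094465] [0.5533638  0.83293626 0.00238654]
```

```bash
python3 -m crank '[[[0,0,0.04],[0,0,0],0],[[0,0,0.07],[0,0,0],0],[[0,0,0.07],[0,0,0],0],[[0,0,0.07],[0,0,0],0]]';python3 up.py|head -1; python3 -m crank '[[[0,0,-0.02],[0,0,0],0],[[0,0,-0.04],[0,0,-1],0],[[0,0,-0.04],[0,0,-2.5],0],[[0,0,-0.04],[0,0,-3.5],0],[[0,0,-0.04],[0,0,-3.5],0]]';python3 up.py|head -1;python3 - <<'E'
from h import *
s=env.observe();print(s["torque"],Rt(s["tcp_rot"]).as_matrix()[:,0])
E
```

```text
clock: 15.27
ee_pos: [0.5327, -0.1096, 0.1304]
tcp_rot: [0.001, 0.897, 0.443, 0.002]
contact_force: [-3.2, -1.9, 16.0]
grip_width: 0.0237
grasp_force: 55.0
P by key [ 0.53307409 -0.10957427  0.02859201] a [-3.56759942e-03 -4.79235534e-04  9.99993521e-01] [-3.16683932 -1.89375192 16.03481395]
clock: 15.68
ee_pos: [0.5324, -0.1094, 0.1315]
tcp_rot: [-0.0, 0.888, 0.46, 0.001]
contact_force: [2.6, -1.6, 1.9]
grip_width: 0.0241
grasp_force: 55.0
P by key [ 0.53263467 -0.10925026  0.02970837] a [-0.00193128 -0.00135676  0.99999721] [ 2.60550594 -1.63763829  1.86629948]
[-0.50585516 -0.43936147  0.01806798] [0.57656776 0.81704631 0.00222206]
```

```bash
python3 -m crank '[[[0,0,0],[0,0.3,0],0],[[0,0,0],[0,0.3,-1],0],[[0,0,0],[0,0.3,-1],0]]';python3 -m crank '[[[0,0,0],[0,0,-2],0],[[0,0,0],[0,0,-5],0],[[0,0,0],[0,0,-9],0],[[0,0,0],[0,0,-13],0],[[0,0,0],[0,0,-18],0],[[0,0,0],[0,0,-30],0],[[0,0,0],[0,0,-60],0],[[0,0,0],[0,0,-60],0],[[0,0,0],[0,0,-60],0]]'
python3 look.py E
python3 - <<'E'
from h import *
import pickle
p=pickle.load(open("E.pkl","rb"));u=proj(p,[.5327,-.1095,.045])[0].astype(int);print(u, proj(p,[[.5327,-.1095,.03],[.5327,-.1095,.056]]))
t=env.read_camera("top");sc=env.read_camera("scene")
pickle.dump((t,sc),open("E2.pkl","wb"))
def crop(p,w,h):
    u=proj(p,[.5327,-.1095,.045])[0].astype(int);return cv2.resize(p["color"][u[1]-h//2:u[1]+h//2,u[0]-w//2:u[0]+w//2],(390,500),interpolation=2)
cv2.imwrite("pics/E.png",np.hstack([crop(p,94,120),crop(sc,47,60)]))
E
```

```text
clock: 15.93
ee_pos: [0.5323, -0.1094, 0.1319]
tcp_rot: [-0.001, 0.888, 0.46, 0.001]
contact_force: [3.4, -1.0, -0.1]
grip_width: 0.0238
grasp_force: 55.0
clock: 16.68
ee_pos: [0.532, -0.1099, 0.1938]
tcp_rot: [0.0, 0.888, 0.46, 0.001]
contact_force: [-0.1, -0.7, -3.0]
grip_width: 0.0238
grasp_force: 55.0
[ 0.53108676 -0.1096752   0.19238417] [-9.15826726e-04  8.87826009e-01  4.60178287e-01 -2.89177739e-04]
0.94 [583.8, 101.4] [ 88 564] [118 608] [ 0.750642   -0.14640576  0.05      ]
0.59 [311.3, 220.0] [208 302] [225 330] [ 0.53189107 -0.1030448   0.05      ]
[316 224] [[316.64710424 220.22754295]
 [316.74918745 227.58140868]]
```

View pics/E.png

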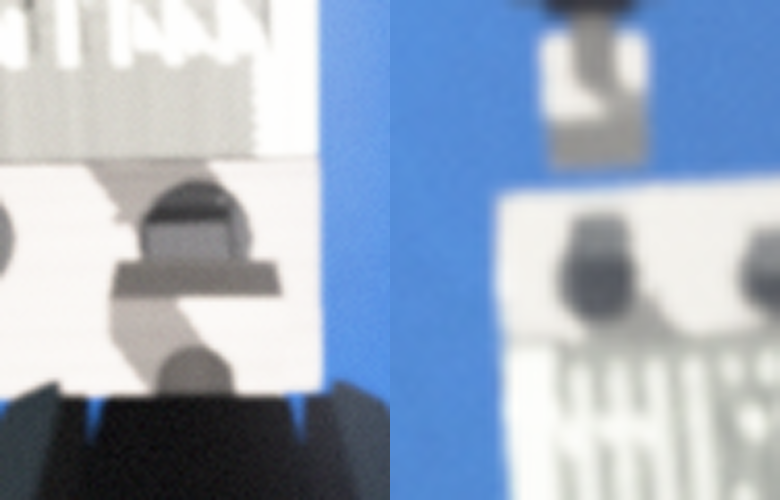

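The wrist crop shows the bolt's head at about (190,240) against its flange centre at (195,235). That suggests a slight residual lean, so I measure it from cleaner views.

```bash
python3 -m crank '[[[0,0,0],[-25,20,-5],0],[[0,0,0],[-50,50,-10],0],[[0,0,0],[-50,60,-10],0],[[0,0,0],[-50,60,-10],0],[[0,0,0],[-50,60,-10],0]]' >/dev/null;python3 look.py F
python3 -m crank '[[[0,0,0],[0,-40,0],0],[[0,0,0],[0,-80,0],0],[[0,0,0],[0,-120,0],0],[[0,0,0],[0,-120,0],0],[[0,0,0],[0,-120,0],0],[[0,0,0],[0,-120,0],0]]';python3 look.py G
sed -i 's/(-.07,-.155),(0,-.1)/(0,0),(.04,-.04)/; s/\.533,-.109,tx/.5327,-.1093,tx/' fit2.py
python3 fit2.py FG 0.98 pics/fg.png 2>/dev/null
```

```text
[ 0.55108601 -0.18443333  0.20086256] [-0.00217918  0.88785157  0.46012387 -0.00093009]
0.91 [513.8, 31.3] [ 12 494] [ 49 534] [ 0.75179442 -0.14934884  0.05      ]
0.76 [110.2, 358.4] [351  95] [371 128] [ 0.32325527 -0.17876097  0.05      ]
0.55 [239.8, 160.6] [146 228] [173 258] [ 0.53119906 -0.10695365  0.05      ]
clock: 17.9
ee_pos: [0.4542, -0.1154, 0.2027]
tcp_rot: [-0.0, 0.888, 0.461, 0.001]
contact_force: [0.5, -0.7, -2.0]
grip_width: 0.0241
grasp_force: 55.0
[ 0.45472541 -0.11582155  0.20271641] [-2.08118602e-04  8.87633600e-01  4.60549808e-01  6.51253622e-04]
0.62 [385.7, 162.2] [147 374] [175 403] [ 0.52869123 -0.10568902  0.05      ]
629.7 [ 0.5319 -0.1067 -0.0292 -0.0576  1.0253  0.1754  0.0848 -0.0654  0.275 ]
629.2 [ 0.532  -0.1067 -0.0256 -0.0633  1.0237  0.278   0.0796  0.0412  0.2048]
hole [ 0.53198963 -0.10665808] axis [-0.0632475   0.02561049  0.99766921] tilt 3.91267178438345 yaw 58.65345193672139 head [ 0.5303452  -0.10599221  0.0559394 ]
```

```bash
sed -e 's/P\[1\],\.03\b/P[1],.017/g; s/P\[1\],\.030\]/P[1],.017]/; s/X0=.*/X0=np.array([.4908,-.0809,.03])/; s/\.5327,-.1093,tx/.4908,-.0809,tx/' fit2.py > fit3.py; grep -n "017" fit3.py|head; python3 fit3.py FG 0.98 pics/fg2.png 2>/dev/null & python3 fit2.py FGE 0.98 pics/fg.png 2>/dev/null >c.txt; wait; echo; cat c.txt
```

```text
12:    f=lambda a:((proj(p,Rm.apply(a)+[P[0],P[1],.017])-org)*S*16+(S/2-.5)*16).round().astype(np.int32)
18:        if n@(cam-Rm.apply(np.r_[(a+b)/2,.017])-[P[0],P[1],.017])>0:
612.6 [ 0.4894 -0.0783  0.084   0.0581  1.0109 -1.5187  0.4579  0.4229  0.5048]
602.7 [ 0.489  -0.0784  0.0755  0.0719  1.0018 -1.2207  0.2691  0.5903  0.2468]
hole [ 0.48896127 -0.07840357] axis [ 0.0717465  -0.07534225  0.99457327] tilt 5.971774506048674 yaw 57.396088052918394 head [ 0.49082667 -0.08036247  0.0558589 ]

1373.7 [ 0.532  -0.1067 -0.0261 -0.0734  1.0404  0.3546 -0.0637  0.0274  0.201
 -0.3834  0.0749]
1375.9 [ 0.532  -0.1066 -0.0254 -0.0716  1.0354  0.4461  0.0025  0.185   0.2137
 -0.2123  0.2477]
hole [ 0.53204413 -0.10672489] axis [-0.07332445  0.02607623  0.99696718] tilt 4.463452301722758 yaw 59.61299816489179 head [ 0.53013769 -0.1060469   0.05592115]
```

```bash
sed -i -e 's/circ\*.012,.006/circ*.012,.013/; s/circ\*.012,.009/circ*.012,.016/; s/\[.009,.009,.026,.026\]/[.016,.016,.026,.026]/' fit3.py; python3 fit3.py FG 0.98 pics/fg2.png 2>/dev/null & sed 's/circ/circ/' fit3.py >fit4.py;  python3 fit4.py ABC 0.98 pics/fg3.png 2>/dev/null >c.txt; wait; echo; cat c.txt
```

```text
563.4 [ 0.4904 -0.0783  0.0563 -0.0215  0.9819  0.374  -0.0852 -0.1448 -0.1236]
555.9 [ 0.4906 -0.0784  0.0628 -0.0217  0.9666  0.1488 -0.2323 -0.5194 -0.1607]
hole [ 0.49055158 -0.07841876] axis [-0.0217107  -0.06277722  0.99779139] tilt 3.8086994992746894 yaw 55.38157293125398 head [ 0.48998711 -0.08005097  0.05594258]

949.8 [ 0.4906 -0.079   0.151   0.0277  0.9869  0.0412  0.0835 -0.1459  0.2669
 -0.1044 -0.8922]
963.8 [ 0.4904 -0.0796  0.1271  0.0228  0.9893  0.3845  0.4403  0.2681  0.5862
  0.3714 -0.5742]
hole [ 0.49064005 -0.07895025] axis [ 0.02758852 -0.15041225  0.98823835] tilt 8.796267387247253 yaw 56.5449458628501 head [ 0.49135735 -0.08286097  0.0556942 ]
```

```bash
python3 plan.py .5328 -.1096 -.018 -.04 57 30 3 -9
```

```text
[ 0.45493464 -0.11610589  0.20256505] [ 0.03635762  0.36453588 -1.87908512] [-0.07223214  0.07405961  0.02424973]
30.0 [-0.0433  0.0063 -0.0381] [48.9 53.6 26. ]
3.0 [-0.0433  0.0063 -0.0381] [49.1 54.7 52.9]
-9.0 [-0.0433  0.0063 -0.0381] [49.2 55.3 64.9]
```

```bash
python3 -m crank '[[[-0.043,0.006,-0.038],[30,30,10],0],[[-0.043,0.006,-0.038],[48.9,53.6,26],0],[[-0.043,0.006,-0.038],[48.9,53.6,26],0],[[-0.043,0.006,-0.038],[49,54.3,42],0],[[-0.043,0.006,-0.038],[49.1,54.7,53],0],[[-0.043,0.006,-0.038],[49.1,54.7,53],0],[[-0.043,0.006,-0.038],[49.1,54.7,53],0]]'
python3 plan.py .5328 -.1096 -.018 -.04 57 3 -9
```

```text
clock: 18.58
ee_pos: [0.527, -0.1076, 0.1486]
tcp_rot: [0.016, 0.879, 0.477, 0.012]
contact_force: [-0.2, 0.5, -1.2]
grip_width: 0.0241
grasp_force: 55.0
[ 0.52696376 -0.10760469  0.1485503 ] [-0.15144176  0.47634062 -1.24275965] [-0.06591479  0.14741749 -0.01078871]
3.0 [-0.0034  0.0014 -0.0008] [ 0.7  0.8 -1.1]
-9.0 [-0.0034  0.0014 -0.0008] [ 0.7  0.9 10.9]
```

```bash
python3 -m crank '[[[-0.003,0.001,0],[0.6,0.7,0],0],[[-0.003,0.001,0],[0.6,0.7,3],0],[[-0.003,0.001,0],[0.6,0.7,6],0],[[-0.003,0.001,0],[0.6,0.7,8],0],[[-0.003,0.001,0],[0.6,0.7,8],0]]'
python3 plan.py .5328 -.1096 -.018 -.04 57 -9 -15; python3 up.py
```

```text
clock: 19.0
ee_pos: [0.5278, -0.1073, 0.141]
tcp_rot: [0.018, 0.879, 0.477, 0.014]
contact_force: [0.6, -0.2, -1.0]
grip_width: 0.0233
grasp_force: 55.0
[ 0.52778368 -0.10728915  0.1410175 ] [ 0.61196026 -0.21991628 -0.95934682] [-0.09934235  0.15354987  0.0557769 ]
-9.0 [ 0.0008 -0.0001 -0.0004] [0.1 0.6 3.4]
-15.0 [ 0.0008 -0.0001 -0.0004] [0.  0.6 9.4]
P by key [ 0.53193123 -0.10915553  0.03931915] a [-0.04074206  0.01833384  0.99900148] [ 0.61196026 -0.21991628 -0.95934682]
[ 0.53231561 -0.10907777  0.03931915]
0.25 [ 0.011  -0.0017 -0.    ] [ 0.2  1.2 -0. ]
0.5 [ 0.0221 -0.0034 -0.    ] [0.5 2.4 0. ]
0.75 [ 0.0331 -0.0051 -0.    ] [0.7 3.6 0.1]
1 [ 0.0442 -0.0068 -0.    ] [1.  4.8 0.1]
```

```bash
python3 -m crank '[[[0,0,0],[0,0.2,2],0],[[0,0,0],[0,0.4,4],0],[[0,0,0],[0,0.4,6],0],[[0,0,0],[0,0.4,8],0],[[0,0,0],[0,0.4,9.2],0],[[0,0,0],[0,0.4,9.6],0],[[0,0,0],[0,0.4,9.6],0]]'
python3 up.py
```

```text
clock: 19.58
ee_pos: [0.5287, -0.1077, 0.1318]
tcp_rot: [0.018, 0.879, 0.477, 0.014]
contact_force: [-1.8, 0.9, 2.0]
grip_width: 0.0236
grasp_force: 55.0
P by key [ 0.53284558 -0.10955078  0.03011401] a [-0.04092177  0.01839412  0.99899303] [-1.82540643  0.896897    2.02496333]
[ 0.53277279 -0.10927539  0.03011401]
0.25 [ 0.0111 -0.0017 -0.    ] [0.2 1.1 0. ]
0.5 [ 0.0222 -0.0034 -0.    ] [0.4 2.2 0. ]
0.75 [ 0.0333 -0.0052 -0.    ] [0.7 3.2 0.1]
1 [ 0.0444 -0.0069 -0.    ] [0.9 4.3 0.1]
```

```bash
python3 -m crank '[[[0.011,-0.0017,0],[0.2,1.1,0],0],[[0.022,-0.0034,0],[0.4,2.2,0],0],[[0.033,-0.005,0],[0.7,3.3,0.1],0],[[0.0444,-0.0069,0],[0.9,4.4,0.1],0],[[0.0444,-0.0069,0],[0.9,4.4,0.1],0],[[0.0444,-0.0069,0],[0.9,4.4,0.1],0]]'
python3 up.py|head -1
python3 -m crank '[[[0,0,0],[0,0,0.5],0],[[0,0,0],[0,0,1],0],[[0,0,0],[0,0,1.5],0],[[0,0,0],[0,0,1.5],0],[[0,0,0],[0,0,1.5],0]]'
python3 up.py|head -1
```

```text
clock: 20.08
ee_pos: [0.5334, -0.1097, 0.1317]
tcp_rot: [0.0, 0.879, 0.477, 0.0]
contact_force: [-3.0, -0.6, 2.6]
grip_width: 0.0237
grasp_force: 55.0
P by key [ 0.53340603 -0.10976522  0.0299347 ] a [-4.39083919e-04  3.94521088e-04  9.99999826e-01] [-2.99666937 -0.55014812  2.57742205]
clock: 20.5
ee_pos: [0.5333, -0.1096, 0.1312]
tcp_rot: [0.001, 0.879, 0.477, 0.001]
contact_force: [-3.2, -0.3, 7.2]
grip_width: 0.0238
grasp_force: 55.0
P by key [ 0.53352581 -0.10973934  0.02944281] a [-1.80454019e-03  9.24038412e-04  9.99997945e-01] [-3.20523367 -0.31373748  7.19354645]
```

```bash
python3 -m crank '[[[0,0,0],[-0.27,-0.42,0.4],0],[[0,0,0],[-0.27,-0.42,0.9],0],[[0,0,0],[-0.27,-0.42,1.4],0],[[0,0,0],[-0.27,-0.42,1.9],0],[[0,0,0],[-0.27,-0.42,2.3],0],[[0,0,0],[-0.27,-0.42,2.3],0],[[0,0,0],[-0.27,-0.42,2.3],0]]'
python3 up.py|head -1
```

```text
clock: 21.08
ee_pos: [0.5333, -0.1097, 0.1305]
tcp_rot: [0.001, 0.879, 0.477, 0.001]
contact_force: [-4.8, -1.0, 14.4]
grip_width: 0.0237
grasp_force: 55.0
P by key [ 0.53369197 -0.10981368  0.02873888] a [-0.00361636  0.00123155  0.9999927 ] [-4.83400939 -0.97427093 14.39536843]
```

```bash
python3 -m crank '[[[0,0,0],[0,0,-1],0],[[0,0,0],[0,0,-2],0],[[0,0,0],[0,0,-3],0],[[0,0,0],[0,0,-3],0],[[0,0,0],[0,0,-3],0]]'
python3 up.py|head -1
```

```text
clock: 21.5
ee_pos: [0.5332, -0.1096, 0.1314]
tcp_rot: [0.001, 0.879, 0.477, 0.001]
contact_force: [-0.8, -1.2, 3.5]
grip_width: 0.0235
grasp_force: 55.0
P by key [ 0.5334199  -0.10973219  0.02961483] a [-2.25754607e-03  8.12623322e-04  9.99997122e-01] [-0.75671907 -1.20994859  3.5264674 ]
```

```bash
python3 -m crank '[[[0,0,0],[0,0,-0.7],0],[[0,0,0],[0,0,-1.4],0],[[0,0,0],[0,0,-1.4],0]]'
python3 up.py|head -1
python3 -m crank '[[[0,0,0],[0,0,-1],0],[[0,0,0],[0,0,-3],0],[[0,0,0],[0,0,-3],0],[[0,0,0],[0,0,-3],0]]'
python3 up.py|head -1
```

```text
clock: 21.75
ee_pos: [0.5326, -0.1091, 0.1319]
tcp_rot: [-0.0, 0.879, 0.477, 0.0]
contact_force: [0.5, -1.4, -0.7]
grip_width: 0.0238
grasp_force: 55.0
P by key [ 0.53262589 -0.1090535   0.03010527] a [-2.89615246e-04 -6.16858112e-04  9.99999768e-01] [ 0.5122522  -1.40239712 -0.66201777]
clock: 22.08
ee_pos: [0.5325, -0.1093, 0.1353]
tcp_rot: [-0.0, 0.879, 0.477, 0.0]
contact_force: [0.2, -0.3, -1.7]
grip_width: 0.0237
grasp_force: 55.0
P by key [ 0.53251368 -0.10923638  0.0335064 ] a [-1.59487784e-04 -1.92586588e-04  9.99999969e-01] [ 0.15172731 -0.29481493 -1.68087258]
```

```bash
python3 -m crank '[[[0,0,0],[0,0,-3],0],[[0,0,0],[0,0,-6],0],[[0,0,0],[0,0,-6],0]]'
python3 -m crank '[[[0,0,0],[0,0,-4],0],[[0,0,0],[0,0,-10],0],[[0,0,0],[0,0,-25],0],[[0,0,0],[0,0,-60],0],[[0,0,0],[-50,30,-60],0],[[0,0,0],[-50,60,-60],0],[[0,0,0],[-50,60,-60],0],[[0,0,0],[-50,60,-60],0],[[0,0,0],[-50,60,-60],0],[[0,0,0],[-50,60,-60],0]]'; python3 look.py H
python3 -m crank '[[[0,0,0],[0,-40,0],0],[[0,0,0],[0,-80,0],0],[[0,0,0],[0,-120,0],0],[[0,0,0],[0,-120,0],0],[[0,0,0],[0,-120,0],0],[[0,0,0],[0,-120,0],0]]';python3 look.py I
python3 fit2.py HI 1 pics/hi.png 2>/dev/null
```

```text
clock: 22.33
ee_pos: [0.5327, -0.1094, 0.1421]
tcp_rot: [0.0, 0.879, 0.477, 0.0]
contact_force: [0.2, 0.5, -2.1]
grip_width: 0.0238
grasp_force: 55.0
clock: 23.17
ee_pos: [0.5549, -0.1831, 0.2013]
tcp_rot: [-0.0, 0.879, 0.477, -0.0]
contact_force: [-0.5, 0.0, -3.0]
grip_width: 0.0236
grasp_force: 55.0
[ 0.55500641 -0.18304285  0.20140222] [-2.77643506e-04  8.78733895e-01  4.77311913e-01 -4.54695079e-05]
0.89 [99.5, 356.1] [351  87] [366 118] [ 0.32067117 -0.17902455  0.05      ]
0.72 [242.0, 164.7] [148 230] [177 259] [ 0.53166211 -0.10978073  0.05      ]
0.66 [512.9, 42.9] [ 27 496] [ 63 536] [ 0.7508682  -0.14662861  0.05      ]
clock: 23.77
ee_pos: [0.4555, -0.1183, 0.2022]
tcp_rot: [0.001, 0.879, 0.477, 0.001]
contact_force: [0.1, 0.1, -1.4]
grip_width: 0.0237
grasp_force: 55.0
[ 0.45601326 -0.1187056   0.20204101] [0.00098102 0.87879379 0.47719976 0.00094529]
0.67 [388.1, 163.8] [148 374] [176 403] [ 0.53087871 -0.10816941  0.05      ]
597.3 [ 0.5318 -0.1068  0.0231 -0.016   1.0449  0.104  -0.2391  0.1891 -0.1999]
596.3 [ 0.5319 -0.1067  0.0321 -0.0207  1.0552  0.0294 -0.101   0.1752 -0.1109]
hole [ 0.53189616 -0.10665896] axis [-0.02071302 -0.03212414  0.99926924] tilt 2.190544129430725 yaw 60.45897277016768 head [ 0.53135763 -0.10749419  0.055981  ]
```

```bash
cat > ret.py <<'E'
from plan import *
Rg=R.from_euler("z",92.1,degrees=True)*R.from_euler("x",np.pi)
print(s["ee_pos"],s["contact_force"])
for z in(.180,.130,.0968):print(z,*go(np.array([.440,.1466,z]),Rg))
E
python3 ret.py
```

```text
[ 0.45616124 -0.11889089  0.20184244] [ 0.93674633 -0.00911522 -2.16390387]
0.18 [ 2.200e-03  1.000e-04 -6.128e-01] [ 213.8 -158.2   21.6]
0.13 [ 2.200e-03  1.000e-04 -6.128e-01] [ 213.8 -158.3   71.6]
0.0968 [ 2.200e-03  1.000e-04 -6.128e-01] [ 213.8 -158.4  104.8]
```

```bash
python3 -m crank '[[[0.002,0,-0.613],[213.8,-158.2,15],0],[[0.002,0,-0.613],[213.8,-158.2,15],0],[[0.002,0,-0.613],[213.8,-158.2,15],0],[[0.002,0,-0.613],[213.8,-158.2,15],0],[[0.002,0,-0.613],[213.8,-158.2,15],0],[[0.002,0,-0.613],[213.8,-158.2,15],0],[[0.002,0,-0.613],[213.8,-158.2,15],0],[[0.002,0,-0.613],[213.8,-158.2,15],0],[[0.002,0,-0.613],[213.8,-158.2,15],0],[[0.002,0,-0.613],[213.8,-158.2,15],0],[[0.002,0,-0.613],[213.8,-158.2,15],0]]'
python3 ret.py
```

```text
clock: 24.78
ee_pos: [0.4393, 0.1458, 0.1863]
tcp_rot: [-0.001, 0.695, 0.719, -0.001]
contact_force: [0.3, -0.2, -1.9]
grip_width: 0.0236
grasp_force: 55.0
[0.43934327 0.14577393 0.18629896] [ 0.27965496 -0.21857149 -1.93161742]
0.18 [-0.0015 -0.     -0.0017] [0.8 0.7 6.3]
0.13 [-0.0015 -0.     -0.0017] [ 0.8  0.8 56.3]
0.0968 [-0.0015 -0.     -0.0017] [ 0.8  0.8 89.5]
```

```bash
python3 -m crank '[[[0,0,0],[0.7,0.7,15],0],[[0,0,0],[0.7,0.7,35],0],[[0,0,0],[0.7,0.7,45],0],[[0,0,0],[0.7,0.7,53],0],[[0,0,0],[0.7,0.7,60],0],[[0,0,0],[0.7,0.7,60],0]]'; python3 ret.py
python3 -m crank '[[[0,0,0],[0,0,8],0],[[0,0,0],[0,0,16],0],[[0,0,0],[0,0,22],0],[[0,0,0],[0,0,26],0],[[0,0,0],[0,0,26],0]]'; python3 ret.py
```

```text
clock: 25.28
ee_pos: [0.439, 0.1468, 0.1254]
tcp_rot: [-0.001, 0.695, 0.719, -0.001]
contact_force: [-0.9, -0.2, -1.4]
grip_width: 0.024
grasp_force: 55.0
[0.43903735 0.14675009 0.12537301] [-0.85793659 -0.20036645 -1.40315817]
0.18 [-0.0035  0.0001 -0.0014] [ -0.2   0.8 -54.6]
0.13 [-0.0035  0.0001 -0.0014] [-0.2  0.9 -4.6]
0.0968 [-0.0035  0.0001 -0.0014] [-0.2  1.1 28.6]
clock: 25.7
ee_pos: [0.4387, 0.1475, 0.0994]
tcp_rot: [-0.001, 0.694, 0.72, -0.001]
contact_force: [-0.3, -0.6, -2.3]
grip_width: 0.024
grasp_force: 55.0
[0.4387353  0.14749652 0.09939286] [-0.28288414 -0.56581771 -2.33701476]
0.18 [-0.0034  0.      0.    ] [ -0.9   1.  -80.6]
0.13 [-0.0034  0.      0.    ] [ -0.9   1.1 -30.6]
0.0968 [-0.0034  0.      0.    ] [-0.9  1.2  2.6]
```

In the cup without contact. I lower it to the floor, release it gently and back off straight up.

```bash
python3 -m crank '[[[-0.003,0,0],[-0.7,1,1],0],[[-0.003,0,0],[-0.7,1,2],0],[[-0.003,0,0],[-0.7,1,2.4],0],[[-0.003,0,0],[-0.7,1,2.4],0]]'
python3 -m crank '[[[0,0,0],[0,0,0.3],0],[[0,0,0],[0,0,0.3],0]]'; python3 ret.py
```

```text
clock: 26.03
ee_pos: [0.4405, 0.147, 0.0981]
tcp_rot: [0.0, 0.694, 0.72, 0.001]
contact_force: [-0.8, 0.8, -1.9]
grip_width: 0.0235
grasp_force: 55.0
clock: 26.2
ee_pos: [0.4405, 0.147, 0.0978]
tcp_rot: [0.0, 0.694, 0.72, 0.001]
contact_force: [0.2, -0.5, -1.6]
grip_width: 0.0239
grasp_force: 55.0
[0.44048103 0.14700574 0.0977603 ] [ 0.2211043  -0.48020196 -1.62511477]
0.18 [ 0.0018 -0.0006 -0.    ] [ -0.3  -0.3 -82.2]
0.13 [ 0.0018 -0.0006 -0.    ] [ -0.4  -0.4 -32.2]
0.0968 [ 0.0018 -0.0006 -0.    ] [-0.4 -0.5  1. ]
```

```bash
python3 -m crank '[[[0,0,0],[0,0,0.7],0],[[0,0,0],[0,0,1.3],0],[[0,0,0],[0,0,1.3],0],[[0,0,0],[0,0,1.3],0]]'; python3 ret.py|head -1
```

```text
clock: 26.53
ee_pos: [0.4405, 0.147, 0.0968]
tcp_rot: [0.0, 0.694, 0.72, 0.001]
contact_force: [-0.9, -0.4, 3.7]
grip_width: 0.0237
grasp_force: 55.0
[0.44053877 0.14703752 0.0968376 ] [-0.8695087  -0.43704628  3.70999767]
```

On the floor (contact felt). Open, then rise.

```bash
python3 -m crank '[[[0,0,0],[0,0,-0.8],0.3],[[0,0,0],[0,0,-0.8],0.4],[[0,0,0],[0,0,-0.8],0.7],[[0,0,0],[0,0,-0.8],1],[[0,0,0],[0,0,-0.8],1],[[0,0,0],[0,0,-0.8],1],[[0,0,0],[0,0,-0.8],1],[[0,0,0],[0,0,-0.8],1],[[0,0,0],[0,0,-0.8],1]]' 20
python3 -m crank '[[[0,0,0],[0,0,-20],1],[[0,0,0],[0,0,-50],1],[[0,0,0],[0,0,-90],1],[[0,0,0],[0,0,-130],1],[[0,0,0],[0,0,-130],1],[[0,0,0],[0,0,-130],1],[[0,0,0],[0,0,-130],1]]'
python3 - <<'E'
from h import *
import pickle
p=env.read_camera("wrist");pickle.dump(p,open("K.pkl","wb"))
for t in["key","holder"]:
    for o in env.outline_of(p,t)[:2]:
        r=np.argwhere(o["region"]);print(t,o["confidence"],o["point"],r.min(0),r.max(0))
print("handle top pred",proj(p,[[.4405,.147,.132],[.4405,.147,.068],[.4405,.147,.006]]))
g=cv2.cvtColor(p["color"],6);u=proj(p,[.4405,.147,.132])[0].astype(int)
b=g[u[1]-40:u[1]+40,u[0]-40:u[0]+40]<70
lab=cv2.connectedComponentsWithStats(b.astype(np.uint8))
for s_,c in zip(lab[2][1:],lab[3][1:]):
    if s_[4]>50:print(s_+[u[0]-40,u[1]-40,0,0,0],c+u-40)
E
```

```text
clock: 27.28
ee_pos: [0.4404, 0.147, 0.0971]
tcp_rot: [0.0, 0.694, 0.72, 0.001]
contact_force: [-0.4, -0.6, 0.6]
grip_width: 0.0776
grasp_force: 0.0
clock: 27.87
ee_pos: [0.4397, 0.1468, 0.2266]
tcp_rot: [0.0, 0.694, 0.72, 0.0]
contact_force: [-0.9, -0.6, -0.6]
grip_width: 0.0913
grasp_force: 0.0
key 0.94 [314.5, 229.7] [199 300] [258 334]
holder 0.83 [316.9, 198.3] [162 271] [251 362]
handle top pred [[316.30277889 243.43349392]
 [316.14752625 221.9564873 ]
 [316.04458087 207.7154502 ]]
[ 300  208   35   50 1587] [316.94265911 233.37240076]
```

```bash
python3 -m crank '[[[0,0,0],[-333,83,-10],1],[[0,0,0],[-333,83,-10],1],[[0,0,0],[-333,83,-10],1],[[0,0,0],[-333,83,-10],1],[[0,0,0],[-333,83,-10],1],[[0,0,0],[-333,83,85],1],[[0,0,0],[-333,83,85],1],[[0,0,0],[-333,83,85],1],[[0,0,0],[-333,83,85],1],[[0,0,0],[-333,83,85],1],[[0,0,0],[-333,83,85],1],[[0,0,0],[-333,83,85],1],[[0,0,0],[-333,83,85],1],[[0,0,0],[-333,83,85],1]]'
python3 look.py J
python3 fit2.py J 1 pics/j.png 2>/dev/null
python3 - <<'E'
from h import *
import pickle
p=pickle.load(open("J.pkl","rb"));u=proj(p,[.5328,-.109,.045])[0].astype(int);print(u,proj(p,[[.5328,-.109,.039],[.5328,-.109,.056]]),proj(p,[[.491,-.0815,.033],[.491,-.0815,.043]]))
g=cv2.cvtColor(p["color"],6)
for r in range(u[1]-18,u[1]+20,2):print(r,u[0]-22,*g[r,u[0]-22:u[0]+23])
E
```

```text
clock: 29.18
ee_pos: [0.5357, -0.1817, 0.143]
tcp_rot: [0.001, 0.694, 0.72, 0.001]
contact_force: [0.4, -0.4, -0.2]
grip_width: 0.0913
grasp_force: 0.0
[ 0.53571402 -0.18175765  0.14308856] [0.00101292 0.6934694  0.72048457 0.00107513]
0.85 [12.5, 226.1] [209   0] [245  29] [ 0.33186127 -0.17635784  0.05      ]
0.67 [312.3, 135.3] [115 296] [152 333] [ 0.53142561 -0.10959766  0.05      ]
0.62 [626.7, 205.3] [190 613] [223 639] [ 0.74246207 -0.14684598  0.05      ]
229.2 [ 0.5314 -0.1069  0.1319  0.1238  1.1548 -0.0209 -0.1448]
257.1 [ 0.5319 -0.1076  0.0424  0.0094  1.0186  0.09   -0.5106]
hole [ 0.53137585 -0.10693051] axis [ 0.12315985 -0.1311412   0.98368371] tilt 10.364316189262647 yaw 66.16322843255536 head [ 0.534578   -0.11034018  0.05557578]
[314 134] [[314.50701682 134.23493563]
 [314.49651327 134.51430669]] [[252.421118    88.39405514]
 [249.94136538  86.72868251]]
116 292 245 245 245 244 243 243 237 219 192 176 176 177 174 174 167 157 151 141 131 137 136 123 116 113 112 120 129 132 143 154 165 173 174 181 184 185 191 199 200 206 209 211 212 211 211
118 292 246 246 244 245 
[... 2637 characters left out ...]
 173 146 136 140 137 132 135 136 138 139 141 147 148 143 144 144 143 143 140 140 141 149 154 173 196 219 234 242 244 244 244 243 241 243
148 292 245 244 245 245 244 245 245 246 245 243 240 226 194 166 148 145 143 138 138 135 143 139 142 146 145 143 142 141 137 135 143 159 178 204 230 238 243 244 244 244 245 243 244 243 242
150 292 246 246 246 244 245 246 245 244 245 245 245 244 239 234 228 215 203 185 170 157 147 143 143 141 147 151 156 157 164 173 193 213 232 241 244 244 244 243 243 244 243 244 244 243 243
152 292 246 245 246 246 245 245 244 246 244 245 246 245 246 245 245 244 243 241 237 232 226 219 212 213 217 227 233 234 235 236 240 242 243 244 245 244 245 244 244 242 242 242 244 244 244
```

```bash
python3 -c "
from plant import env
print(env.job_done())"
```

```text
the job is handed in; nothing more can be done
None
```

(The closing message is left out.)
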